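# Sort the smith's steel into its trays

## Robot

A 6-joint arm with a two-finger parallel gripper is mounted at the origin on the work surface. World frame = base frame: x ahead of the robot, y to its left, z up, the work surface at z = 0. Lengths are in m, angles in rad, forces in N, time in s.
With the tool pointing down it reaches from about 0.275 to 0.85 m from the base axis. Payload 19 kg.
Tool frame: the origin (TCP) lies midway between the tips of the shut fingers; the grasp point (between the pads) lies 19 mm behind it (grasp_offset is the distance from the TCP to the grasp point, in m); z points along the fingers, y is the line along which they close (so a half turn about z gives the same grasp; the last joint's range is limited). The gripper opens to 85 mm and grips with 20 to 120 N. Pads are 22 mm wide; open, the fingers measure 114 mm over their backs; the gripper's body (76 mm by 85 mm) begins 54 mm behind the grasp point. The pads swing forward as they close: fully open they stand 13 mm farther back than shut.
Start: joints at [-1.469, 0.15, 1.437, -0, 1.554, -0.134], TCP at [0.134, -0.559, 0.231] pointing down, gripper open.
Joint ranges: [-2.8, 2.8], [-0.68, 2.1], [0.12, 2.68], [-1.39, 4.53], [0.16, 2.79], [-2.81, 2.81]. Speed limits (rad/s): [1.89, 1.89, 2.22, 3.01, 3.01, 3.01].

## Interface

Orientations are given as a 3x3 rotation matrix whose columns are the frame's x, y, z axes.
In Python, from station import * gives the robot as it stands. The module is installed in compiled form; this text tells all that it offers.
- The arm moves only by the tool apply_moves, never from a script. Its argument "commands" is a list of rows, each a list of 3 entries, a list of its own where there are three numbers: the shift along the tool's x, y, z in fractions of the full range, 1 being 1000 mm, then the turn, a rotation vector about the tool's x, y, z in shares of 90 degrees (1.0 is 90 degrees), then the closure, from -1 (fully open) to 1 (shut). In form: [[[x, y, z], [wx, wy, wz], jaw], ...]. A call has 1 to 5 rows; each row is the pose to reach, as a shift and turn from the pose commanded when the call began, along the tool's axes at that moment; what a row does not reach only later rows make up. A row lasts 1/10 s, in which the tool goes at most 50 mm and 8.59 degrees, less where a joint would pass 70% of its speed; a pose out of reach is approached as far as the arm can. A call with a gripper value outside its range is refused whole. The fingers move at their own pace and stop on an object; "squeeze" is the grip in N (left out, the last holds). Time passes only in rows, so rows that repeat a pose let the fingers close. It gives the time, the measured TCP pose, the force, the opening and the grip force at its end, in the units of the state.
- get_state(): the state, without advancing time (a new reading comes with each control period).
- grab_frame(name): name is "scene" or "top" or "wrist"; returns (picture, depth): 384x512x3 uint8, red, green, blue; 384x512 float32, m along the optical axis (not along the pixel's ray), 0 where there is no reading.
- calibration(name): a dict with "K" (3x3 intrinsics, pixels), "k1" (the pictures are not rectified: a ray, as slopes to the right and down, at radius r is drawn at 1 + k1 r^2 times it, then the intrinsics apply), "R" (3x3) and "t" (3): a world point X has camera coordinates R X + t. Camera axes: x right, y down, z forward; pixel columns grow to the right and rows downward; lengths in m; the calibration is good to about 2 mm. A picture is of the moment at which its call begins: read the wrist's pose just before it. calibration takes no time and is no camera call; for the wrist camera it gives the pose at the moment of the call.
- job_done(): hands the job in; it is judged then, once.
The state is a dict: "clock": time; "joint_pos": joint angles; "dq": joint speeds; "tau": joint torques, N m; "eef_pos": TCP position; "ee_rot": TCP orientation; "contact_force": force on the tool from outside, world axes, zero at the start; "wrist_torque": the same for the moment, N m; "width": opening from 0.0 (shut) to 1.0 (fully open); "grip_force": force on a finger pad.
Only numpy, scipy, OpenCV 4.12 (cv2) and the standard library are available. Lean on these libraries where they do the work, as an engineer would, in place of code of your own. Each camera call takes 0.05 s, during which the arm holds its last target. There are 200 camera calls.

## Task

Clear the mixed steel pieces from the bench into the trays where they belong: the flat chisel and the centre punch lie side by side lengthwise in the rectangular wooden tray, the two ring collars lie flat side by side in the round enamel dish, and the square steel block stands flat in the square metal tin. Nothing may lie on top of anything else or lean on a tray's rim.

Things in the scene. Friction and masses are not known exactly. Their poses are not given: they have to be found in the camera images.
- chisel: Flat cold chisel of steel lying flat, 120 mm long (its x axis, blade at +x), shank 22 mm wide (y) and 14 mm thick (z), blade 26 mm wide and 6 mm thick over the last 37 mm. Origin: mid-length, mid-width, mid-thickness (7 mm above what it lies on); loose, about 0.2 kg. Grip the shank across y, at the origin or up to 40 mm towards -x.
- punch: Centre punch of bright steel lying down, octagonal shank 14 mm across, 120 mm long (its x axis), the shank from x = -60 to +30 mm, then a pointed taper to +60 mm. Origin: mid-length, on its axis (7 mm above what it lies on); loose, about 0.14 kg. Grip the shank across y, at the origin or up to 40 mm towards -x.
- collar_big: Large dark steel ring collar lying flat: outer diameter 46 mm, hole 26 mm, 16 mm high. Origin: centre of its underside, z up; loose, about 0.14 kg. Grip it across its outside.
- collar_small: Small dark steel ring collar lying flat: outer diameter 34 mm, hole 18 mm, 18 mm high. Origin: centre of its underside, z up; loose, about 0.09 kg. Grip it across its outside.
- die_block: Plain square steel block, 40 x 40 mm and 30 mm high. Origin: centre of its underside, x and y square to its sides, z up; loose, about 0.37 kg.
- wood_tray: Open rectangular wooden tray fixed to the bench, outside 160 mm (x) by 130 mm (y) by 22 mm high, walls and floor 5 mm thick (inside 150 x 120 mm). Origin: centre of its underside, on the bench. For chisel and punch, both along its x axis (either way round); there is room for them about 52 mm apart, centre to centre, with fingers between.
- tin: Open square metal tin fixed to the bench, outside 116 x 116 mm and 22 mm high, walls and floor 3 mm thick (inside 110 x 110 mm), x and y square to its sides. Origin: centre of its underside, on the bench. For the steel block.
- dish: Round white enamel dish fixed to the bench, 158 mm across the rim, 20 mm high, floor 5 mm thick, flat inside floor about 132 mm across, walls 4 mm thick. Origin: centre of its underside, on the bench. For the two collars; there is room for them 54 mm apart, centre to centre, each gripped square to the line between them.

How it is judged:
By the outcome, as a careful person would: the job done as asked, in the order asked, and still so for the second after the job is handed in, with the robot touching nothing.
It also fails if it takes over 115 s, if anything falls off the work surface, if the arm or the gripper's body presses on something with over 40 N, if the wrist force passes 120 N, or if a joint passes its speed limit or range.

## Working session

There is one attempt and no reset: what is moved stays moved. The work goes in short steps, Python scripts to look and compute and a tool call to move; the robot and the scene stay as the last step left them, time stands still between calls to the robot, and variables do not carry over. Pictures are saved under pics/ and viewed, at most 15 in all, crops included, and the job is handed in when it is done.

Besides the shell and the picture viewer there is one more tool, called after "Request:" in YAML: its name, and indented under it one key for each argument. apply_moves: Moves the arm, as the interface text tells. Its arguments: {"type":"object","properties":{"commands":{"type":"array"},"squeeze":{"type":"number"}},"required":["commands"]}

```bash
mkdir -p pics; cat > h.py <<'E'
from station import *
import numpy as np, cv2
def save(n,img): cv2.imwrite('pics/'+n+'.png',cv2.cvtColor(img,cv2.COLOR_RGB2BGR))
def rays(c,px):
    px=np.asarray(px,float).reshape(-1,1,2)
    K=c['K']; s=np.stack([(px[:,0,0]-K[0][2])/K[0][0],(px[:,0,1]-K[1][2])/K[1][1]],1)
    u=s.copy()
    for _ in range(20): u=s/(1+c['k1']*(u**2).sum(1,keepdims=True))
    return np.c_[u,np.ones(len(u))]
def plane(c,px,z):
    R=np.array(c['R']);t=np.array(c['t']); d=rays(c,px)@R; o=-R.T@t
    return o+d*((z-o[2])/d[:,2])[:,None]
def depthpts(c,dep,px):
    d=rays(c,px); px=np.asarray(px,int).reshape(-1,2)
    p=d*dep[px[:,1],px[:,0]][:,None]
    return (p-np.array(c['t']))@np.array(c['R'])
E
python3 - <<'E'
from h import *
print({k:(np.round(v,3).tolist()) for k,v in get_state().items()})
for n in['top','scene']:
    p,d=grab_frame(n); c=calibration(n); save(n,p); np.savez(n,p=p,d=d)
    print(n,c['K'],c['k1'],-np.array(c['R']).T@c['t'])
E
```

```text
{'clock': 0.0, 'joint_pos': [-1.469, 0.151, 1.438, -0.0, 1.554, -0.134], 'dq': [0.002, 0.001, -0.001, -0.001, -0.001, 0.001], 'tau': [-0.006, -71.305, -57.087, -0.0, 0.009, 0.0], 'eef_pos': [0.134, -0.559, 0.231], 'ee_rot': [[0.972, 0.234, -0.0], [0.234, -0.972, 0.001], [0.0, -0.001, -1.0]], 'contact_force': [-1.154, -0.404, 0.835], 'wrist_torque': [0.06, -0.044, -0.029], 'grip_force': 0.0, 'width': 1.001}
top [[387.99244419   0.         256.53161574]
 [  0.         387.99244419 185.45672555]
 [  0.           0.           1.        ]] -0.13362348514912825 [ 0.43711515 -0.00876439  1.13021743]
scene [[488.17886294   0.         253.14649531]
 [  0.         488.17886294 194.44411954]
 [  0.           0.           1.        ]] 0.03136676730857199 [1.17650869 0.35747341 0.94241048]
```

View pics/top.png

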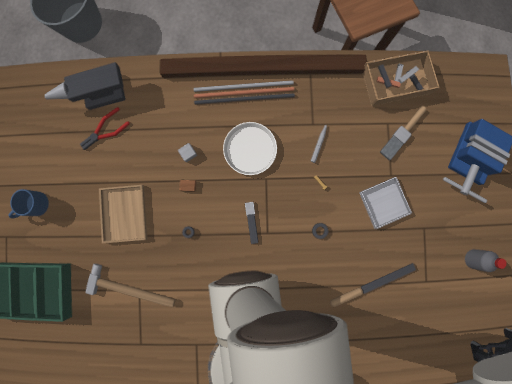

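View pics/scene.png

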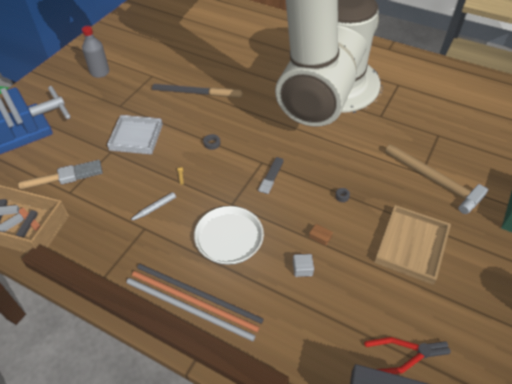

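The top view shows the tray at (123,214), dish (250,148), tin (386,203), chisel (252,223), punch (319,144), small collar (190,232), big collar (320,231) and block (187,152). The scene view agrees with it. Next I measure them by colour mask and height.

```bash
cat > m.py <<'E'
from h import *
f=np.load('top.npz');p,d=f['p'],f['d'];c=calibration('top')
yy,xx=np.mgrid[0:384,0:512]
P=depthpts(c,d,np.c_[xx.ravel(),yy.ravel()]).reshape(384,512,3); Z=P[...,2]
print('bench z',np.median(Z[240:300,280:310]),np.std(Z[260:300,285:310]))
hsv=cv2.cvtColor(p,cv2.COLOR_RGB2HSV)
S=hsv[...,1].astype(int);print('wood S',np.percentile(S[240:300,285:310],[2,50,98]))
B={'chisel':(240,198,265,250,.014),'punch':(306,118,334,168,.010),'big':(306,219,335,243,.016),'small':(179,223,200,242,.018),'block':(174,141,202,164,.030),'tin':(355,172,416,232,.022),'dish':(215,115,285,180,.02),'tray':(92,178,153,250,.022)}
vis=cv2.resize(p,None,fx=4,fy=4,interpolation=cv2.INTER_CUBIC)
for n,(x0,y0,x1,y1,h) in B.items():
    m=np.zeros((384,512),np.uint8)
    sub=(Z>.007) if n=='tray' else (S<85)
    m[y0:y1,x0:x1]=sub[y0:y1,x0:x1]
    cs,_=cv2.findContours(m,cv2.RETR_EXTERNAL,cv2.CHAIN_APPROX_NONE)
    k=max(cs,key=cv2.contourArea)
    cv2.drawContours(vis,[k*4+2],-1,(255,0,0),1)
    w=plane(c,k.reshape(-1,2),h)
    r=cv2.minAreaRect((w[:,:2]*1000).astype(np.float32))
    mm=np.zeros_like(m);cv2.drawContours(mm,[k],-1,1,-1)
    z=Z[mm>0]
    print(n,np.round(r[0],1),np.round(r[1],1),round(r[2],1),'px',k.reshape(-1,2).mean(0).round(1),'z',np.round(np.percentile(z,[10,50,90]),4),'corners',np.round(cv2.boxPoints(r)).tolist())
save('seg',np.hstack([vis[440:1000,360:760],vis[440:1000,1200:1600]]))
E
python3 m.py
```

```text
bench z 0.00043154719435518777 0.07972090688797306
wood S [ 99. 106. 111.]
chisel [431.2   4.7] [120.8  28.2] 5.8 px [251.4 222.1] z [0.0077 0.0129 0.0162] corners [[370.0, 13.0], [373.0, -16.0], [493.0, -3.0], [490.0, 25.0]]
punch [ 658.9 -199.8] [ 18.1 122.1] 67.9 px [318.9 143.5] z [0.0006 0.0121 0.0164] corners [[599.0, -185.0], [712.0, -231.0], [719.0, -214.0], [606.0, -168.0]]
big [ 402.8 -191.6] [46.3 42.9] 88.2 px [319.9 230.5] z [-0.0001  0.0146  0.0189] corners [[381.0, -214.0], [424.0, -215.0], [425.0, -169.0], [382.0, -168.0]]
small [408.1 187.4] [34.9 33.2] 62.6 px [188.  231.6] z [-0.0013  0.0156  0.0204] corners [[385.0, 180.0], [415.0, 164.0], [431.0, 195.0], [401.0, 211.0]]
block [636.8 185.9] [48.3 43.2] 32.6 px [187.  152.4] z [0.001  0.0293 0.0325] corners [[605.0, 191.0], [628.0, 155.0], [669.0, 181.0], [645.0, 217.0]]
tin [ 477.9 -385.6] [120.1 125.9] 20.8 px [385.  202.8] z [0.0007 0.0041 0.0194] corners [[399.0, -348.0], [444.0, -466.0], [556.0, -423.0], [512.0, -305.0]]
dish [646.9   3.6] [157.5 157.1] 43.8 px [249.8 148. ] z [0.003  0.0064 0.018 ] corners [[536.0, 6.0], [644.0, -108.0], [758.0, 1.0], [649.0, 115.0]]
tray [463.6 379.2] [162.  134.6] 3.6 px [122.2 213.7] z [0.0028 0.006  0.0212] corners [[378.0, 441.0], [387.0, 307.0], [549.0, 317.0], [540.0, 452.0]]
```

View pics/seg.png

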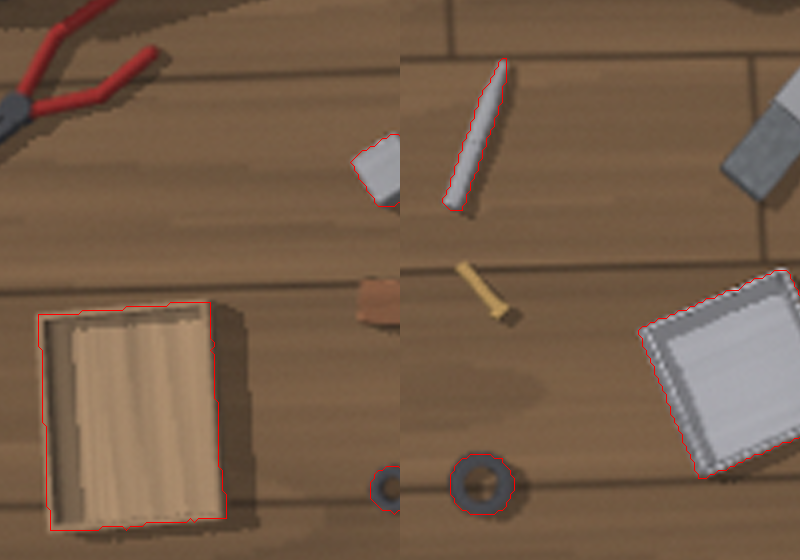

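```bash
cat > plan.py <<'E'
# usage: plan.py x,y,z,yaw ...  (mm, deg): shift/turn in tool axes from each waypoint to the next
import sys
from h import *
from scipy.spatial.transform import Rotation as Ro
s=get_state();p=np.array(s['eef_pos'])*1e3;R=np.array(s['ee_rot'])
print('at',p.round(1),'yaw',np.degrees(np.arctan2(R[1,0],R[0,0])).round(2),'t',s['clock'],'w',round(s['width']*85,1),'g',round(s['grip_force'],1))
for a in sys.argv[1:]:
    x,y,z,t=map(float,a.split(','));t=np.radians(t);c,n=np.cos(t),np.sin(t)
    G=np.array([[c,n,0],[n,-c,0],[0,0,-1]]);q=np.array([x,y,z])
    print(a,'->',(R.T@(q-p)).round(1),np.degrees(Ro.from_matrix(R.T@G).as_rotvec()).round(2),'dist',round(np.linalg.norm(q-p)))
    p,R=q,G
E
python3 plan.py 240,-357,150,13.5 340,-170,150,13.5 431,5,80,5.8 431,5,3,5.8
```

```text
at [ 134.3 -558.9  230.8] yaw 13.51 t 0.1 w 85.3 g 0.0
240,-357,150,13.5 -> [ 149.9 -171.5   81. ] [-0.06 -0.01  0.01] dist 242
340,-170,150,13.5 -> [ 140.9 -158.5    0. ] [0. 0. 0.] dist 212
431,5,80,5.8 -> [ 129.3 -148.9   70. ] [0.  0.  7.7] dist 209
431,5,3,5.8 -> [ 0.  0. 77.] [0. 0. 0.] dist 77
```

The rows are not in the units I measure in: shifts go in shares of 1000 mm and turns go in shares of 90 degrees. I convert before sending: -172 mm is -0.172, 150 mm is 0.15.

Request:
apply_moves:
  commands:
    - [[0.15,-0.172,0.081],[0,0,0],-0.4]
    - [[0.15,-0.172,0.081],[0,0,0],-0.4]
    - [[0.15,-0.172,0.081],[0,0,0],-0.4]
    - [[0.15,-0.172,0.081],[0,0,0],-0.4]
    - [[0.15,-0.172,0.081],[0,0,0],-0.4]
  squeeze: 60

```text
clock: 0.6
eef_pos: [0.2404, -0.3544, 0.1492]
ee_rot: [[0.972, 0.234, -0.0], [0.234, -0.972, 0.001], [0.0, -0.001, -1.0]]
contact_force: [0.9, -0.5, 0.3]
width: 0.703
grip_force: 0.0
```

Scaled: -158 mm is -0.158, 141 mm is 0.141.

Request:
apply_moves:
  commands:
    - [[0.141,-0.158,0],[0,0,0],-0.4]
    - [[0.141,-0.158,0],[0,0,0],-0.4]
    - [[0.141,-0.158,0],[0,0,0],-0.4]
    - [[0.141,-0.158,0],[0,0,0],-0.4]
    - [[0.141,-0.158,0],[0,0,0],-0.4]

```text
clock: 1.1
eef_pos: [0.3414, -0.1664, 0.1503]
ee_rot: [[0.971, 0.237, 0.001], [0.237, -0.971, 0.001], [0.001, -0.001, -1.0]]
contact_force: [0.2, -0.9, -0.3]
width: 0.7
grip_force: 0.0
```

Scaled: -149 mm is -0.149, 129 mm is 0.129, 7.7 degrees is 0.0856.

Request:
apply_moves:
  commands:
    - [[0.129,-0.149,0.07],[0,0,0.0856],-0.4]
    - [[0.129,-0.149,0.07],[0,0,0.0856],-0.4]
    - [[0.129,-0.149,0.07],[0,0,0.0856],-0.4]
    - [[0.129,-0.149,0.07],[0,0,0.0856],-0.4]
    - [[0.129,-0.149,0.07],[0,0,0.0856],-0.4]

```text
clock: 1.6
eef_pos: [0.4309, 0.0082, 0.0787]
ee_rot: [[0.995, 0.104, -0.002], [0.104, -0.995, 0.001], [-0.002, -0.001, -1.0]]
contact_force: [0.3, -0.4, -0.2]
width: 0.697
grip_force: 0.0
```

```bash
python3 - <<'E'
from h import *
s=get_state();c=calibration('wrist');p,d=grab_frame('wrist');save('w1',p)
p,d=grab_frame('wrist')
E
python3 plan.py 431,5,2.5,5.8
```

```text
at [430.7   7.   79.1] yaw 6.0 t 1.7 w 59.8 g 0.0
431,5,2.5,5.8 -> [ 0.3  2.1 76.6] [-0.06  0.12  0.2 ] dist 77
```

View pics/w1.png

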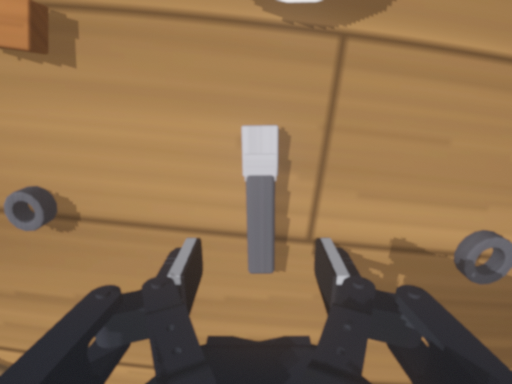

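The wrist view shows the chisel at column 260, midway between the fingers at about (190,250) and (328,250), with the blade ahead.

Scaled: 76 mm is 0.076, 40 mm is 0.04.

Request:
apply_moves:
  commands:
    - [[0,0.002,0.04],[0,0,0],-0.4]
    - [[0,0.002,0.076],[0,0,0],-0.4]
    - [[0,0.002,0.076],[0,0,0],-0.4]
    - [[0,0.002,0.076],[0,0,0],-0.4]
    - [[0,0.002,0.076],[0,0,0],1]

```text
clock: 2.2
eef_pos: [0.432, 0.0023, 0.0062]
ee_rot: [[0.995, 0.101, 0.002], [0.101, -0.995, -0.0], [0.002, 0.001, -1.0]]
contact_force: [0.8, -0.2, -0.2]
width: 0.546
grip_force: 0.0
```

Request:
apply_moves:
  commands:
    - [[0,0,0],[0,0,0],1]
    - [[0,0,0],[0,0,0],1]
    - [[0,0,0],[0,0,0],1]
    - [[0,0,0],[0,0,0],1]
    - [[0,0,0],[0,0,0],1]

```text
clock: 2.7
eef_pos: [0.4319, 0.0027, 0.0059]
ee_rot: [[0.995, 0.101, 0.002], [0.101, -0.995, -0.0], [0.002, 0.001, -1.0]]
contact_force: [-4.1, 0.1, 17.9]
width: 0.235
grip_force: 58.7
```

```bash
python3 plan.py 431,5,100,5.8 452,185,100,5.8 465.3,353.3,100,3.7 465.3,353.3,9,3.7
```

```text
at [431.9   2.7   5.9] yaw 5.81 t 2.7 w 20.0 g 58.7
431,5,100,5.8 -> [ -0.4  -2.3 -94.1] [ 0.03 -0.13  0.01] dist 94
452,185,100,5.8 -> [  39.1 -177.     0. ] [0. 0. 0.] dist 181
465.3,353.3,100,3.7 -> [  30.2 -166.1    0. ] [0.  0.  2.1] dist 169
465.3,353.3,9,3.7 -> [ 0.  0. 91.] [0. 0. 0.] dist 91
```

Scaled: -179 mm is -0.179, -120 mm is -0.12.

Request:
apply_moves:
  commands:
    - [[0,-0.002,-0.047],[0,0,0],1]
    - [[0,-0.002,-0.094],[0,0,0],1]
    - [[0.013,-0.061,-0.094],[0,0,0],1]
    - [[0.026,-0.12,-0.094],[0,0,0],1]
    - [[0.039,-0.179,-0.094],[0,0,0],1]

```text
clock: 3.2
eef_pos: [0.4483, 0.1554, 0.0996]
ee_rot: [[0.995, 0.1, 0.002], [0.1, -0.995, 0.0], [0.002, -0.0, -1.0]]
contact_force: [2.1, -0.1, -2.1]
width: 0.231
grip_force: 61.1
```

Scaled: -166 mm is -0.166, 30 mm is 0.03, 2.1 degrees is 0.0233.

Request:
apply_moves:
  commands:
    - [[0.03,-0.166,0],[0,0,0.0233],1]
    - [[0.03,-0.166,0],[0,0,0.0233],1]
    - [[0.03,-0.166,0],[0,0,0.0233],1]
    - [[0.03,-0.166,0],[0,0,0.0233],1]
    - [[0.03,-0.166,0],[0,0,0.0233],1]

```text
clock: 3.7
eef_pos: [0.4608, 0.3243, 0.0985]
ee_rot: [[0.998, 0.068, 0.0], [0.068, -0.998, 0.0], [0.0, -0.0, -1.0]]
contact_force: [0.3, -0.9, -3.1]
width: 0.234
grip_force: 61.2
```

```bash
python3 - <<'E'
from h import *
p,d=grab_frame('wrist');save('w2',p); p,d=grab_frame('top')
E
python3 plan.py 465.3,353.3,11.5,3.7
```

```text
at [460.9 321.8  98.4] yaw 3.76 t 3.8 w 19.7 g 61.2
465.3,353.3,11.5,3.7 -> [  6.5 -31.2  86.9] [0.02 0.01 0.06] dist 93
```

View pics/w2.png

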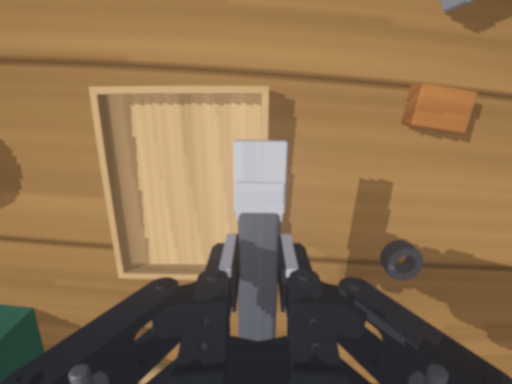

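The wrist view shows the chisel held straight, parallel to the tray's sides, with the tray centred at about (195,180).

Scaled: 65 mm is 0.065, 50 mm is 0.05.

Request:
apply_moves:
  commands:
    - [[0.006,-0.031,0],[0,0,0],1]
    - [[0.006,-0.031,0.02],[0,0,0],1]
    - [[0.006,-0.031,0.05],[0,0,0],1]
    - [[0.006,-0.031,0.065],[0,0,0],1]
    - [[0.006,-0.031,0.065],[0,0,0],1]

```text
clock: 4.3
eef_pos: [0.4643, 0.3518, 0.0317]
ee_rot: [[0.998, 0.064, -0.003], [0.064, -0.998, -0.002], [-0.003, 0.002, -1.0]]
contact_force: [0.6, 0.5, -1.6]
width: 0.234
grip_force: 61.1
```

```bash
python3 plan.py 465.3,353.3,11.5,3.7
```

```text
at [464.3 351.8  31.7] yaw 3.64 t 4.3 w 19.9 g 61.1
465.3,353.3,11.5,3.7 -> [ 1.1 -1.5 20.2] [ 0.09  0.17 -0.06] dist 20
```

Scaled: 20 mm is 0.02, 17 mm is 0.017.

Request:
apply_moves:
  commands:
    - [[0.001,-0.001,0.01],[0,0,0],1]
    - [[0.001,-0.001,0.017],[0,0,0],1]
    - [[0.001,-0.001,0.02],[0,0,0],1]
    - [[0.001,-0.001,0.02],[0,0,0],1]
    - [[0.001,-0.001,0.02],[0,0,0],1]

```text
clock: 4.8
eef_pos: [0.4662, 0.3545, 0.0137]
ee_rot: [[0.998, 0.065, 0.0], [0.065, -0.998, 0.0], [0.0, -0.0, -1.0]]
contact_force: [-0.2, 0.2, -2.3]
width: 0.233
grip_force: 61.2
```

Scaled: 2.5 mm is 0.0025, 1.5 mm is 0.0015.

Request:
apply_moves:
  commands:
    - [[0,0,0.0015],[0,0,0],1]
    - [[0,0,0.0025],[0,0,0],1]
    - [[0,0,0.0025],[0,0,0],1]
    - [[0,0,0.0025],[0,0,0],1]
    - [[0,0,0.0025],[0,0,0],1]

```text
clock: 5.3
eef_pos: [0.4661, 0.3545, 0.0111]
ee_rot: [[0.998, 0.065, 0.0], [0.065, -0.998, 0.0], [0.0, -0.0, -1.0]]
contact_force: [-0.2, -0.0, 2.2]
width: 0.23
grip_force: 61.7
```

Scaled: -80 mm is -0.08, -30 mm is -0.03.

Request:
apply_moves:
  commands:
    - [[0,0,0],[0,0,0],0.15]
    - [[0,0,0],[0,0,0],0.15]
    - [[0,0,0],[0,0,0],0.15]
    - [[0,0,-0.03],[0,0,0],0.15]
    - [[0,0,-0.08],[0,0,0],0.15]

```text
clock: 5.8
eef_pos: [0.4645, 0.3535, 0.0889]
ee_rot: [[0.998, 0.065, -0.005], [0.065, -0.998, -0.003], [-0.005, 0.002, -1.0]]
contact_force: [1.1, 0.5, 0.3]
width: 0.424
grip_force: 0.0
```

```bash
python3 plan.py 530,170,110,3.7 600,-20,110,-20 658,-200,80,-22.1 658,-200,4,-22.1; python3 - <<'E'
from h import *
p,d=grab_frame('wrist');save('w3',p)
E
```

```text
at [464.5 353.5  88.9] yaw 3.7 t 5.8 w 36.0 g 0.0
530,170,110,3.7 -> [ 53.4 187.4 -20.9] [0.14 0.3  0.  ] dist 196
600,-20,110,-20 -> [ 57.6 194.1   0. ] [ 0.   0.  23.7] dist 202
658,-200,80,-22.1 -> [116.1 149.3  30. ] [0.  0.  2.1] dist 191
658,-200,4,-22.1 -> [ 0.  0. 76.] [0. 0. 0.] dist 76
```

View pics/w3.png

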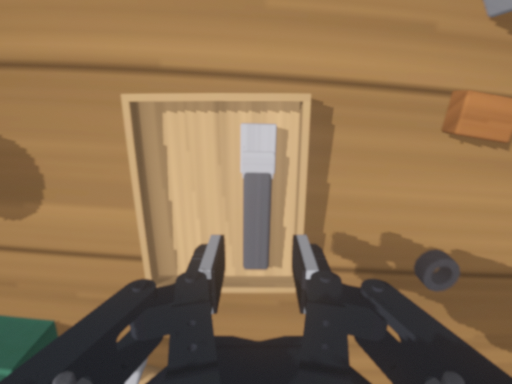

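The chisel lies flat and straight in the tray, at (258,195). On to the punch.

Scaled: 187 mm is 0.187, 53 mm is 0.053.

Request:
apply_moves:
  commands:
    - [[0.053,0.187,-0.021],[0,0,0],-0.1]
    - [[0.053,0.187,-0.021],[0,0,0],-0.1]
    - [[0.053,0.187,-0.021],[0,0,0],-0.1]
    - [[0.053,0.187,-0.021],[0,0,0],-0.1]
    - [[0.053,0.187,-0.021],[0,0,0],-0.1]

```text
clock: 6.35
eef_pos: [0.5328, 0.1668, 0.1125]
ee_rot: [[0.998, 0.06, 0.002], [0.06, -0.998, -0.001], [0.002, 0.001, -1.0]]
contact_force: [-0.1, -0.2, -0.5]
width: 0.547
grip_force: 0.0
```

Scaled: 194 mm is 0.194, 58 mm is 0.058, 23.7 degrees is 0.2633.

Request:
apply_moves:
  commands:
    - [[0.058,0.194,0],[0,0,0.2633],-0.1]
    - [[0.058,0.194,0],[0,0,0.2633],-0.1]
    - [[0.058,0.194,0],[0,0,0.2633],-0.1]
    - [[0.058,0.194,0],[0,0,0.2633],-0.1]
    - [[0.058,0.194,0],[0,0,0.2633],-0.1]

```text
clock: 6.85
eef_pos: [0.6028, -0.0233, 0.1114]
ee_rot: [[0.938, -0.346, 0.0], [-0.346, -0.938, -0.001], [0.001, 0.001, -1.0]]
contact_force: [-0.1, 1.0, 0.0]
width: 0.551
grip_force: 0.0
```

Scaled: 149 mm is 0.149, 116 mm is 0.116, 2.1 degrees is 0.0233.

Request:
apply_moves:
  commands:
    - [[0.116,0.149,0.03],[0,0,0.0233],-0.1]
    - [[0.116,0.149,0.03],[0,0,0.0233],-0.1]
    - [[0.116,0.149,0.03],[0,0,0.0233],-0.1]
    - [[0.116,0.149,0.03],[0,0,0.0233],-0.1]
    - [[0.116,0.149,0.03],[0,0,0.0233],-0.1]

```text
clock: 7.35
eef_pos: [0.6598, -0.2021, 0.0799]
ee_rot: [[0.925, -0.379, -0.001], [-0.379, -0.925, -0.0], [-0.001, 0.001, -1.0]]
contact_force: [-0.4, 0.2, 0.3]
width: 0.55
grip_force: 0.0
```

```bash
python3 - <<'E'
from h import *
p,d=grab_frame('wrist');save('w4',p);grab_frame('top')
E
python3 plan.py 658,-200,4,-22.1
```

```text
at [ 659.4 -198.3   81. ] yaw -22.14 t 7.45 w 46.7 g 0.0
658,-200,4,-22.1 -> [-0.6  2.2 77. ] [-0.02  0.06 -0.04] dist 77
```

View pics/w4.png

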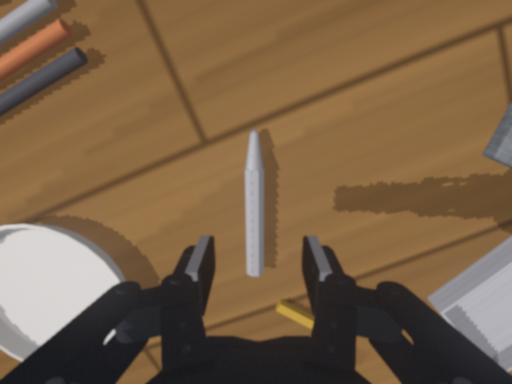

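The punch is at column 254, between the fingers at (203,245) and (317,245) and parallel to them. The brass bit at (297,315) stays clear.

Scaled: 76 mm is 0.076, 75 mm is 0.075.

Request:
apply_moves:
  commands:
    - [[-0.001,0.001,0.04],[0,0,0],-0.1]
    - [[-0.001,0.001,0.075],[0,0,0],-0.1]
    - [[-0.001,0.001,0.076],[0,0,0],-0.1]
    - [[-0.001,0.001,0.076],[0,0,0],-0.1]
    - [[-0.001,0.001,0.076],[0,0,0],1]

```text
clock: 7.95
eef_pos: [0.6594, -0.1985, 0.0084]
ee_rot: [[0.927, -0.375, 0.003], [-0.375, -0.927, -0.001], [0.003, -0.0, -1.0]]
contact_force: [0.3, -0.4, 0.5]
width: 0.396
grip_force: 0.0
```

Request:
apply_moves:
  commands:
    - [[0,0,0],[0,0,0],1]
    - [[0,0,0],[0,0,0],1]
    - [[0,0,0],[0,0,0],1]
    - [[0,0,0],[0,0,0],1]
    - [[0,0,0],[0,0,0],1]

```text
clock: 8.45
eef_pos: [0.6591, -0.1989, 0.0081]
ee_rot: [[0.927, -0.376, 0.003], [-0.376, -0.927, -0.001], [0.003, -0.0, -1.0]]
contact_force: [-2.0, 3.4, 11.1]
width: 0.138
grip_force: 59.0
```

```bash
python3 plan.py 659,-200,100,-22.1 600,0,100,-22.1 530,190,100,3.7 463,404,100,3.7
```

```text
at [ 659.1 -198.9    8.1] yaw -22.09 t 8.45 w 11.7 g 59.0
659,-200,100,-22.1 -> [  0.5   1.  -91.9] [-0.03 -0.16  0.01] dist 92
600,0,100,-22.1 -> [-129.9 -163.1    0. ] [0. 0. 0.] dist 209
530,190,100,3.7 -> [-136.3 -149.7    0. ] [  0.    0.  -25.8] dist 202
463,404,100,3.7 -> [ -53.1 -217.9    0. ] [0. 0. 0.] dist 224
```

Scaled: 5 mm is 0.005, 4 mm is 0.004.

Request:
apply_moves:
  commands:
    - [[0,0,0],[0,0,0],0.4]
    - [[0,0,0],[0,0,0],0.4]
    - [[0,0,0.004],[0,0,0],0.4]
    - [[0,0,0.005],[0,0,0],0.4]
    - [[0,0,0.005],[0,0,0],0.4]

```text
clock: 8.95
eef_pos: [0.658, -0.1988, 0.0003]
ee_rot: [[0.927, -0.376, -0.001], [-0.376, -0.927, 0.0], [-0.001, -0.0, -1.0]]
contact_force: [-0.1, -0.8, 0.2]
width: 0.3
grip_force: 0.0
```

Request:
apply_moves:
  commands:
    - [[0,0,0],[0,0,0],1]
    - [[0,0,0],[0,0,0],1]
    - [[0,0,0],[0,0,0],1]
    - [[0,0,0],[0,0,0],1]
    - [[0,0,0],[0,0,0],1]

```text
clock: 9.45
eef_pos: [0.6583, -0.1989, 0.0009]
ee_rot: [[0.927, -0.376, 0.0], [-0.376, -0.927, 0.0], [0.0, -0.0, -1.0]]
contact_force: [0.1, -0.1, 0.5]
width: 0.142
grip_force: 60.3
```

Scaled: -127 mm is -0.127, -99 mm is -0.099.

Request:
apply_moves:
  commands:
    - [[0,0,-0.049],[0,0,0],1]
    - [[0,0,-0.099],[0,0,0],1]
    - [[-0.043,-0.054,-0.099],[0,0,0],1]
    - [[-0.07,-0.09,-0.099],[0,0,0],1]
    - [[-0.097,-0.127,-0.099],[0,0,0],1]

```text
clock: 9.95
eef_pos: [0.6176, -0.0529, 0.0998]
ee_rot: [[0.926, -0.377, 0.0], [-0.377, -0.926, 0.0], [0.0, -0.0, -1.0]]
contact_force: [1.1, 0.6, -1.8]
width: 0.139
grip_force: 60.0
```

```bash
python3 plan.py 570,90,100,3.7 510,290,100,3.7 462,403,100,3.7
```

```text
at [617.6 -52.9  99.8] yaw -22.15 t 9.95 w 11.8 g 60.0
570,90,100,3.7 -> [-9.800e+01 -1.144e+02 -1.000e-01] [-1.000e-02 -0.000e+00 -2.585e+01] dist 151
510,290,100,3.7 -> [ -47.  -203.5    0. ] [0. 0. 0.] dist 209
462,403,100,3.7 -> [ -40.6 -115.9    0. ] [0. 0. 0.] dist 123
```

Scaled: -114 mm is -0.114, -98 mm is -0.098, -25.9 degrees is -0.2878.

Request:
apply_moves:
  commands:
    - [[-0.098,-0.114,0],[0,0,-0.2878],1]
    - [[-0.098,-0.114,0],[0,0,-0.2878],1]
    - [[-0.098,-0.114,0],[0,0,-0.2878],1]
    - [[-0.098,-0.114,0],[0,0,-0.2878],1]
    - [[-0.098,-0.114,0],[0,0,-0.2878],1]

```text
clock: 10.45
eef_pos: [0.5703, 0.0893, 0.0999]
ee_rot: [[0.998, 0.068, 0.0], [0.068, -0.998, -0.0], [0.0, 0.0, -1.0]]
contact_force: [0.6, -0.9, -2.5]
width: 0.141
grip_force: 60.0
```

Scaled: -203 mm is -0.203, -47 mm is -0.047.

Request:
apply_moves:
  commands:
    - [[-0.047,-0.203,0],[0,0,0],1]
    - [[-0.047,-0.203,0],[0,0,0],1]
    - [[-0.047,-0.203,0],[0,0,0],1]
    - [[-0.047,-0.203,0],[0,0,0],1]
    - [[-0.047,-0.203,0],[0,0,0],1]

```text
clock: 10.95
eef_pos: [0.5092, 0.2908, 0.0997]
ee_rot: [[0.998, 0.067, -0.0], [0.067, -0.998, 0.001], [-0.0, -0.001, -1.0]]
contact_force: [0.2, -0.3, -1.4]
width: 0.145
grip_force: 60.0
```

Scaled: -117 mm is -0.117, -41 mm is -0.041.

Request:
apply_moves:
  commands:
    - [[-0.041,-0.117,0],[0,0,0],1]
    - [[-0.041,-0.117,0],[0,0,0],1]
    - [[-0.041,-0.117,0],[0,0,0],1]
    - [[-0.041,-0.117,0.04],[0,0,0],1]
    - [[-0.041,-0.117,0.04],[0,0,0],1]

```text
clock: 11.45
eef_pos: [0.4602, 0.4, 0.0554]
ee_rot: [[0.998, 0.065, -0.006], [0.065, -0.998, -0.004], [-0.006, 0.004, -1.0]]
contact_force: [-1.1, -0.3, -2.6]
width: 0.143
grip_force: 59.9
```

```bash
python3 plan.py 462,404,6,3.7;python3 - <<'E'
from h import *
p,d=grab_frame('wrist');save('w5',p)
E
```

```text
at [460.2 400.   55.4] yaw 3.75 t 11.45 w 12.2 g 59.9
462,404,6,3.7 -> [ 2.4 -4.1 49.4] [0.21 0.33 0.05] dist 50
```

View pics/w5.png

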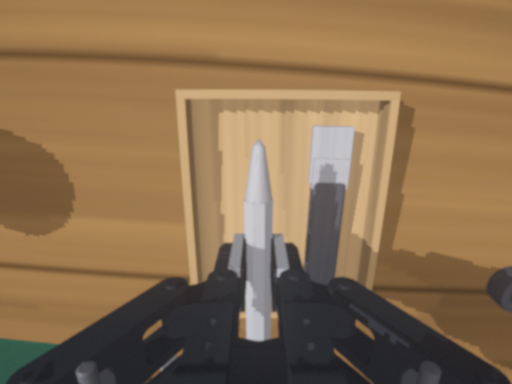

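The punch is held straight at column 258 over the free left half of the tray, with the chisel at (330,200).

Scaled: 46 mm is 0.046, 40 mm is 0.04.

Request:
apply_moves:
  commands:
    - [[0.001,-0.002,0],[0,0,0],1]
    - [[0.001,-0.002,0.02],[0,0,0],1]
    - [[0.001,-0.002,0.04],[0,0,0],1]
    - [[0.001,-0.002,0.046],[0,0,0],1]
    - [[0.001,-0.002,0.046],[0,0,0],1]

```text
clock: 12.0
eef_pos: [0.463, 0.4034, 0.0145]
ee_rot: [[0.998, 0.065, 0.0], [0.065, -0.998, 0.0], [0.0, -0.0, -1.0]]
contact_force: [-0.8, 0.3, -1.0]
width: 0.143
grip_force: 60.0
```

```bash
python3 plan.py 462,404,6,3.7
```

```text
at [463.  403.4  14.5] yaw 3.75 t 12.0 w 12.2 g 60.0
462,404,6,3.7 -> [-1.  -0.7  8.5] [-0.   -0.    0.05] dist 9
```

Scaled: 8.5 mm is 0.0085, 7 mm is 0.007.

Request:
apply_moves:
  commands:
    - [[0,0,0.004],[0,0,0],1]
    - [[0,0,0.007],[0,0,0],1]
    - [[0,0,0.0085],[0,0,0],1]
    - [[0,0,0.0085],[0,0,0],1]
    - [[0,0,0.0085],[0,0,0],1]

```text
clock: 12.5
eef_pos: [0.4626, 0.4039, 0.0058]
ee_rot: [[0.998, 0.066, 0.001], [0.066, -0.998, 0.0], [0.001, -0.0, -1.0]]
contact_force: [-0.8, -1.1, 3.0]
width: 0.145
grip_force: 60.5
```

Scaled: -80 mm is -0.08, -30 mm is -0.03.

Request:
apply_moves:
  commands:
    - [[0,0,0],[0,0,0],0.35]
    - [[0,0,0],[0,0,0],0.35]
    - [[0,0,0],[0,0,0],0.35]
    - [[0,0,-0.03],[0,0,0],0.35]
    - [[0,0,-0.08],[0,0,0],0.35]

```text
clock: 13.0
eef_pos: [0.4609, 0.4027, 0.0833]
ee_rot: [[0.998, 0.066, -0.005], [0.066, -0.998, -0.003], [-0.005, 0.003, -1.0]]
contact_force: [0.6, 0.4, -0.4]
width: 0.323
grip_force: 0.0
```

```bash
python3 - <<'E'
from h import *
p,d=grab_frame('wrist');save('w6',p);grab_frame('top')
E
python3 plan.py 445,300,110,3.7 408,187.4,80,3.7
```

```text
at [464.6 405.4  91.8] yaw 3.82 t 13.1 w 27.5 g 0.0
445,300,110,3.7 -> [-26.4 103.8 -18.9] [-0.26 -0.44  0.12] dist 109
408,187.4,80,3.7 -> [-44.2 110.   30. ] [0. 0. 0.] dist 122
```

View pics/w6.png

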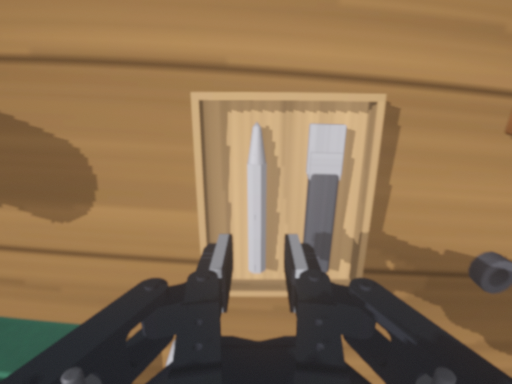

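Both tools lie flat and parallel in the tray: punch at column 256, chisel at 325. Next is the small collar.

Scaled: 200 mm is 0.2, 160 mm is 0.16, 3.7 degrees is 0.0411.

Request:
apply_moves:
  commands:
    - [[-0.026,0.104,-0.019],[0,0,0],-0.4]
    - [[-0.026,0.104,-0.019],[0,0,0],-0.4]
    - [[-0.026,0.104,-0.019],[0,0,0],-0.4]
    - [[-0.07,0.16,-0.019],[0,0,0.0411],-0.4]
    - [[-0.07,0.2,-0.019],[0,0,0.0411],-0.4]

```text
clock: 13.6
eef_pos: [0.4055, 0.2074, 0.104]
ee_rot: [[1.0, 0.002, -0.0], [0.002, -1.0, 0.0], [-0.0, -0.0, -1.0]]
contact_force: [1.8, -1.4, 0.3]
width: 0.701
grip_force: 0.0
```

```bash
python3 plan.py 408,187.4,80,0
```

```text
at [405.5 207.4 104. ] yaw 0.09 t 13.6 w 59.6 g 0.0
408,187.4,80,0 -> [ 2.5 20.  24. ] [-0.02  0.03  0.09] dist 31
```

Scaled: 24 mm is 0.024, 17 mm is 0.017.

Request:
apply_moves:
  commands:
    - [[0.002,0.017,0.024],[0,0,0],-0.4]
    - [[0.002,0.017,0.024],[0,0,0],-0.4]
    - [[0.002,0.017,0.024],[0,0,0],-0.4]

```text
clock: 13.9
eef_pos: [0.4095, 0.1908, 0.0806]
ee_rot: [[1.0, 0.001, 0.0], [0.001, -1.0, 0.0], [0.0, -0.0, -1.0]]
contact_force: [0.7, -0.1, 0.2]
width: 0.701
grip_force: 0.0
```

```bash
python3 - <<'E'
from h import *
c=calibration('wrist');p,d=grab_frame('wrist')
m=(cv2.cvtColor(p,cv2.COLOR_RGB2HSV)[...,1]<70).astype(np.uint8);m[240:]=0
cs,_=cv2.findContours(m,cv2.RETR_EXTERNAL,cv2.CHAIN_APPROX_NONE)
for k in cs:
    if cv2.contourArea(k)<300: continue
    w=plane(c,k.reshape(-1,2),.018)*1000; r=cv2.minEnclosingCircle(w[:,:2].astype(np.float32)); print(k.reshape(-1,2).mean(0),r)
E
python3 plan.py 408,187.4,3,0
```

```text
[259.4609375 205.8671875] ((409.7673645019531, 189.80136108398438), 18.18987464904785)
[ 34.57881137 126.0129199 ] ((464.49676513671875, 351.3843078613281), 59.9584846496582)
at [409.7 191.3  80.9] yaw 0.1 t 13.95 w 59.7 g 0.0
408,187.4,3,0 -> [-1.7  4.  77.9] [-0.03 -0.03  0.1 ] dist 78
```

Scaled: 76 mm is 0.076, 70 mm is 0.07.

Request:
apply_moves:
  commands:
    - [[-0.001,0.002,0.04],[0,0,0],-0.4]
    - [[-0.001,0.002,0.07],[0,0,0],-0.4]
    - [[-0.001,0.002,0.076],[0,0,0],-0.4]
    - [[-0.001,0.002,0.076],[0,0,0],-0.4]
    - [[-0.001,0.002,0.076],[0,0,0],-0.4]

```text
clock: 14.45
eef_pos: [0.4091, 0.1893, 0.0058]
ee_rot: [[1.0, 0.003, 0.002], [0.003, -1.0, 0.001], [0.002, -0.001, -1.0]]
contact_force: [0.6, 0.5, 0.4]
width: 0.699
grip_force: 0.0
```

```bash
python3 plan.py 408.5,188.5,3,0
```

```text
at [409.1 189.3   5.8] yaw 0.14 t 14.45 w 59.4 g 0.0
408.5,188.5,3,0 -> [-0.7  0.8  2.8] [-0.04 -0.1   0.14] dist 3
```

Scaled: 2.5 mm is 0.0025, -1 mm is -0.001.

Request:
apply_moves:
  commands:
    - [[-0.001,0,0.0025],[0,0,0],-0.4]
    - [[-0.001,0,0.0025],[0,0,0],-0.4]
    - [[-0.001,0,0.0025],[0,0,0],1]
    - [[-0.001,0,0.0025],[0,0,0],1]
    - [[-0.001,0,0.0025],[0,0,0],1]

```text
clock: 14.95
eef_pos: [0.4074, 0.1887, 0.0025]
ee_rot: [[1.0, 0.002, 0.001], [0.002, -1.0, 0.0], [0.001, -0.0, -1.0]]
contact_force: [-4.2, -1.4, 11.3]
width: 0.364
grip_force: 59.1
```

Request:
apply_moves:
  commands:
    - [[0,0,0],[0,0,0],1]
    - [[0,0,0],[0,0,0],1]

```text
clock: 15.15
eef_pos: [0.4074, 0.1887, 0.0025]
ee_rot: [[1.0, 0.002, 0.001], [0.002, -1.0, 0.0], [0.001, -0.0, -1.0]]
contact_force: [-4.6, -1.3, 11.3]
width: 0.363
grip_force: 59.1
```

```bash
python3 plan.py 408.5,188.5,100,0 520,90,100,0 620,3.6,100,0
```

```text
at [407.4 188.7   2.5] yaw 0.11 t 15.15 w 30.8 g 59.1
408.5,188.5,100,0 -> [  1.1   0.2 -97.5] [-0.02 -0.03  0.11] dist 97
520,90,100,0 -> [111.5  98.5   0. ] [0. 0. 0.] dist 149
620,3.6,100,0 -> [100.   86.4   0. ] [0. 0. 0.] dist 132
```

Scaled: 108 mm is 0.108, -98 mm is -0.098.

Request:
apply_moves:
  commands:
    - [[0,0,-0.049],[0,0,0],1]
    - [[0,0,-0.098],[0,0,0],1]
    - [[0.036,0.031,-0.098],[0,0,0],1]
    - [[0.072,0.064,-0.098],[0,0,0],1]
    - [[0.108,0.096,-0.098],[0,0,0],1]

```text
clock: 15.65
eef_pos: [0.5166, 0.0916, 0.1006]
ee_rot: [[1.0, 0.003, 0.001], [0.003, -1.0, 0.0], [0.001, -0.0, -1.0]]
contact_force: [0.8, 0.8, -0.1]
width: 0.362
grip_force: 60.7
```

Scaled: 104 mm is 0.104, 89 mm is 0.089.

Request:
apply_moves:
  commands:
    - [[0.104,0.089,0],[0,0,0],1]
    - [[0.104,0.089,0],[0,0,0],1]
    - [[0.104,0.089,0],[0,0,0],1]
    - [[0.104,0.089,0.03],[0,0,0],1]
    - [[0.104,0.089,0.05],[0,0,0],1]

```text
clock: 16.15
eef_pos: [0.6197, 0.003, 0.048]
ee_rot: [[1.0, 0.0, -0.001], [0.0, -1.0, 0.0], [-0.001, -0.0, -1.0]]
contact_force: [-0.4, 1.2, -1.0]
width: 0.362
grip_force: 60.7
```

```bash
python3 plan.py 620,3.6,7.5,0; python3 - <<'E'
from h import *
p,d=grab_frame('wrist');save('w7',p)
E
```

```text
at [619.7   3.   48. ] yaw 0.02 t 16.15 w 30.8 g 60.7
620,3.6,7.5,0 -> [ 0.4 -0.6 40.5] [-0.01  0.06  0.02] dist 41
```

View pics/w7.png

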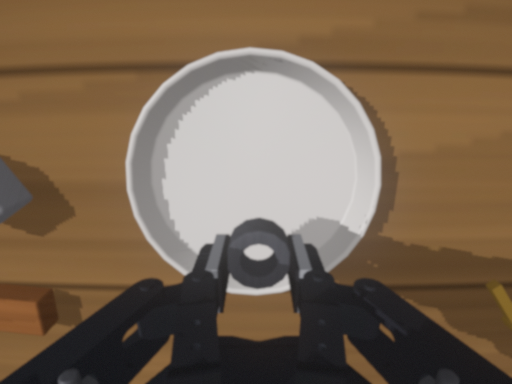

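The small collar is held at (259,253) over the near half of the dish, whose centre is at (255,170).

Scaled: 36 mm is 0.036, 30 mm is 0.03.

Request:
apply_moves:
  commands:
    - [[0,0,0.02],[0,0,0],1]
    - [[0,0,0.03],[0,0,0],1]
    - [[0,0,0.036],[0,0,0],1]
    - [[0,0,0.036],[0,0,0],1]
    - [[0,0,0.036],[0,0,0],1]

```text
clock: 16.7
eef_pos: [0.6199, 0.0041, 0.0146]
ee_rot: [[1.0, 0.002, 0.001], [0.002, -1.0, -0.0], [0.001, 0.0, -1.0]]
contact_force: [-0.0, 1.2, -1.2]
width: 0.358
grip_force: 60.7
```

Scaled: 7 mm is 0.007, 6 mm is 0.006.

Request:
apply_moves:
  commands:
    - [[0,0,0.004],[0,0,0],1]
    - [[0,0,0.006],[0,0,0],1]
    - [[0,0,0.007],[0,0,0],1]
    - [[0,0,0.007],[0,0,0],1]
    - [[0,0,0.007],[0,0,0],1]

```text
clock: 17.2
eef_pos: [0.6196, 0.0041, 0.0075]
ee_rot: [[1.0, 0.002, 0.0], [0.002, -1.0, 0.0], [0.0, -0.0, -1.0]]
contact_force: [-3.8, 0.4, 8.9]
width: 0.363
grip_force: 61.9
```

Scaled: -90 mm is -0.09, -40 mm is -0.04.

Request:
apply_moves:
  commands:
    - [[0,0,0],[0,0,0],-0.1]
    - [[0,0,0],[0,0,0],-0.1]
    - [[0,0,0],[0,0,0],-0.1]
    - [[0,0,-0.04],[0,0,0],-0.1]
    - [[0,0,-0.09],[0,0,0],-0.1]

```text
clock: 17.7
eef_pos: [0.6182, 0.0042, 0.0957]
ee_rot: [[1.0, 0.002, -0.005], [0.002, -1.0, 0.001], [-0.005, -0.001, -1.0]]
contact_force: [0.8, -0.1, 0.9]
width: 0.55
grip_force: 0.0
```

```bash
python3 plan.py 510,-95,100,0 403,-191.5,80,0
```

```text
at [618.2   4.2  95.7] yaw 0.11 t 17.7 w 46.7 g 0.0
510,-95,100,0 -> [-108.4   99.    -3.8] [-0.04  0.26  0.1 ] dist 147
403,-191.5,80,0 -> [-107.    96.5   20. ] [0. 0. 0.] dist 145
```

Scaled: -108 mm is -0.108, 99 mm is 0.099.

Request:
apply_moves:
  commands:
    - [[-0.108,0.099,-0.004],[0,0,0],-0.65]
    - [[-0.108,0.099,-0.004],[0,0,0],-0.65]
    - [[-0.108,0.099,-0.004],[0,0,0],-0.65]
    - [[-0.108,0.099,-0.004],[0,0,0],-0.65]

```text
clock: 18.1
eef_pos: [0.5088, -0.0978, 0.1012]
ee_rot: [[1.0, -0.001, -0.0], [-0.001, -1.0, -0.001], [-0.0, 0.001, -1.0]]
contact_force: [1.2, 0.7, -0.1]
width: 0.822
grip_force: 0.0
```

Scaled: -107 mm is -0.107, 97 mm is 0.097.

Request:
apply_moves:
  commands:
    - [[-0.107,0.097,0.02],[0,0,0],-0.65]
    - [[-0.107,0.097,0.02],[0,0,0],-0.65]
    - [[-0.107,0.097,0.02],[0,0,0],-0.65]
    - [[-0.107,0.097,0.02],[0,0,0],-0.65]
    - [[-0.107,0.097,0.02],[0,0,0],-0.65]

```text
clock: 18.6
eef_pos: [0.4048, -0.193, 0.081]
ee_rot: [[1.0, -0.0, 0.001], [-0.0, -1.0, 0.0], [0.001, -0.0, -1.0]]
contact_force: [0.6, -0.2, 0.1]
width: 0.825
grip_force: 0.0
```

```bash
python3 - <<'E'
from h import *
c=calibration('wrist');p,d=grab_frame('wrist')
m=(cv2.cvtColor(p,cv2.COLOR_RGB2HSV)[...,1]<70).astype(np.uint8);m[245:]=0
cs,_=cv2.findContours(m,cv2.RETR_EXTERNAL,cv2.CHAIN_APPROX_NONE)
for k in cs:
    if cv2.contourArea(k)<300: continue
    w=plane(c,k.reshape(-1,2),.016)*1000; r=cv2.minEnclosingCircle(w[:,:2].astype(np.float32)); print(k.reshape(-1,2).mean(0),r)
f,d=grab_frame('top');np.savez('top2',p=f,d=d);save('top2',cv2.resize(f[110:260,90:420],None,fx=2.4,fy=2.4,interpolation=cv2.INTER_CUBIC))
E
python3 plan.py 403,-191.5,2.5,0
```

```text
[254.27607362 206.57668712] ((403.4917297363281, -189.92076110839844), 23.743505477905273)
[475.41394336 116.12418301] ((466.2236022949219, -352.9115295410156), 65.75421142578125)
at [ 405.6 -192.1   81. ] yaw 0.13 t 18.7 w 70.4 g 0.0
403,-191.5,2.5,0 -> [-2.7 -0.6 78.5] [-0.   -0.03  0.13] dist 79
```

View pics/top2.png

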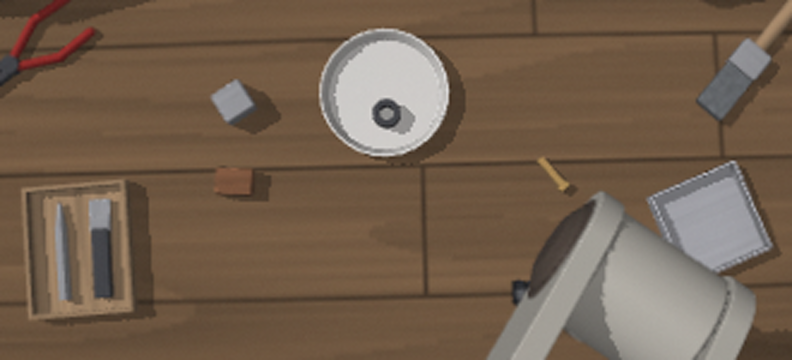

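The small collar lies in the dish's near half at (386,113). The chisel and punch are fine in the tray.

Request:
apply_moves:
  commands:
    - [[-0.002,-0.001,0.04],[0,0,0],-0.65]
    - [[-0.002,-0.001,0.07],[0,0,0],-0.65]
    - [[-0.002,-0.001,0.076],[0,0,0],-0.65]
    - [[-0.002,-0.001,0.076],[0,0,0],-0.65]
    - [[-0.002,-0.001,0.076],[0,0,0],-0.65]

```text
clock: 19.2
eef_pos: [0.4039, -0.1915, 0.0061]
ee_rot: [[1.0, 0.003, 0.001], [0.003, -1.0, -0.001], [0.001, 0.001, -1.0]]
contact_force: [-0.6, 1.2, 0.8]
width: 0.821
grip_force: 0.0
```

Scaled: 3.5 mm is 0.0035.

Request:
apply_moves:
  commands:
    - [[0,0,0.0035],[0,0,0],-0.65]
    - [[0,0,0.0035],[0,0,0],-0.65]
    - [[0,0,0.0035],[0,0,0],1]
    - [[0,0,0.0035],[0,0,0],1]
    - [[0,0,0.0035],[0,0,0],1]

```text
clock: 19.7
eef_pos: [0.4031, -0.1915, 0.0021]
ee_rot: [[1.0, 0.002, 0.0], [0.002, -1.0, -0.0], [0.0, 0.0, -1.0]]
contact_force: [-4.5, 3.7, 16.1]
width: 0.51
grip_force: 58.9
```

Request:
apply_moves:
  commands:
    - [[0,0,0],[0,0,0],1]
    - [[0,0,0],[0,0,0],1]
    - [[0,0,0],[0,0,0],1]

```text
clock: 20.0
eef_pos: [0.4031, -0.1915, 0.0022]
ee_rot: [[1.0, 0.002, 0.001], [0.002, -1.0, -0.0], [0.001, 0.0, -1.0]]
contact_force: [-4.6, 3.8, 15.9]
width: 0.506
grip_force: 58.9
```

```bash
python3 plan.py 403,-191,100,0 540,-92,100,0 674,4,100,0
```

```text
at [ 403.1 -191.5    2.2] yaw 0.12 t 20.0 w 43.0 g 58.9
403,-191,100,0 -> [ -0.   -0.5 -97.8] [ 0.02 -0.03  0.12] dist 98
540,-92,100,0 -> [137. -99.   0.] [0. 0. 0.] dist 169
674,4,100,0 -> [134. -96.   0.] [0. 0. 0.] dist 165
```

Scaled: 120 mm is 0.12, -98 mm is -0.098.

Request:
apply_moves:
  commands:
    - [[0,0,-0.049],[0,0,0],1]
    - [[0,0,-0.098],[0,0,0],1]
    - [[0.04,-0.029,-0.098],[0,0,0],1]
    - [[0.08,-0.058,-0.098],[0,0,0],1]
    - [[0.12,-0.087,-0.098],[0,0,0],1]

```text
clock: 20.5
eef_pos: [0.5241, -0.1031, 0.1001]
ee_rot: [[1.0, 0.001, 0.001], [0.001, -1.0, -0.0], [0.001, 0.0, -1.0]]
contact_force: [-0.4, -1.8, -0.5]
width: 0.503
grip_force: 62.8
```

```bash
python3 plan.py 674,4,90,0
```

```text
at [ 524.1 -103.1  100.1] yaw 0.05 t 20.5 w 42.7 g 62.8
674,4,90,0 -> [ 149.9 -107.    10.3] [ 0.03 -0.08  0.05] dist 184
```

Scaled: 150 mm is 0.15, -107 mm is -0.107.

Request:
apply_moves:
  commands:
    - [[0.15,-0.107,0],[0,0,0],1]
    - [[0.15,-0.107,0],[0,0,0],1]
    - [[0.15,-0.107,0],[0,0,0],1]
    - [[0.15,-0.107,0],[0,0,0],1]
    - [[0.15,-0.107,0.04],[0,0,0],1]

```text
clock: 21.0
eef_pos: [0.6778, 0.0057, 0.0633]
ee_rot: [[1.0, 0.005, 0.009], [0.005, -1.0, -0.0], [0.009, 0.0, -1.0]]
contact_force: [1.5, -0.8, -1.0]
width: 0.504
grip_force: 62.9
```

Request:
apply_moves:
  commands:
    - [[0,0,0],[0,0,0],1]
    - [[0,0,0],[0,0,0],1]

```text
clock: 21.2
eef_pos: [0.6718, 0.0029, 0.0592]
ee_rot: [[1.0, 0.002, -0.002], [0.002, -1.0, 0.0], [-0.002, -0.0, -1.0]]
contact_force: [0.3, -0.5, -0.7]
width: 0.506
grip_force: 62.8
```

```bash
python3 plan.py 674,4,7.5,0
```

```text
at [671.8   2.9  59.2] yaw 0.1 t 21.2 w 43.0 g 62.8
674,4,7.5,0 -> [ 2.4 -1.1 51.7] [-0.02  0.13  0.1 ] dist 52
```

Scaled: 46 mm is 0.046, 38 mm is 0.038.

Request:
apply_moves:
  commands:
    - [[0.001,-0.001,0.02],[0,0,0],1]
    - [[0.001,-0.001,0.038],[0,0,0],1]
    - [[0.001,-0.001,0.046],[0,0,0],1]
    - [[0.001,-0.001,0.046],[0,0,0],1]
    - [[0.001,-0.001,0.046],[0,0,0],1]

```text
clock: 21.7
eef_pos: [0.674, 0.0038, 0.0149]
ee_rot: [[1.0, 0.002, 0.002], [0.002, -1.0, -0.0], [0.002, 0.0, -1.0]]
contact_force: [-0.1, -0.0, -0.7]
width: 0.5
grip_force: 62.8
```

Scaled: 7.5 mm is 0.0075, 6 mm is 0.006.

Request:
apply_moves:
  commands:
    - [[0,0,0.004],[0,0,0],1]
    - [[0,0,0.006],[0,0,0],1]
    - [[0,0,0.0075],[0,0,0],1]
    - [[0,0,0.0075],[0,0,0],1]
    - [[0,0,0.0075],[0,0,0],1]

```text
clock: 22.2
eef_pos: [0.6738, 0.0041, 0.0073]
ee_rot: [[1.0, 0.002, 0.001], [0.002, -1.0, -0.0], [0.001, 0.0, -1.0]]
contact_force: [-7.3, -0.7, 15.5]
width: 0.511
grip_force: 64.4
```

Scaled: -90 mm is -0.09, -40 mm is -0.04.

Request:
apply_moves:
  commands:
    - [[0,0,0],[0,0,0],-0.35]
    - [[0,0,0],[0,0,0],-0.35]
    - [[0,0,0],[0,0,0],-0.35]
    - [[0,0,-0.04],[0,0,0],-0.35]
    - [[0,0,-0.09],[0,0,0],-0.35]

```text
clock: 22.7
eef_pos: [0.6722, 0.0043, 0.0944]
ee_rot: [[1.0, 0.002, -0.005], [0.002, -1.0, 0.001], [-0.005, -0.001, -1.0]]
contact_force: [0.4, -1.2, -0.1]
width: 0.673
grip_force: 0.0
```

```bash
python3 - <<'E'
from h import *
f=np.load('top.npz');p=f['p'];c=calibration('top')
# top-face corners of the block: bright pixels only
V=cv2.cvtColor(p,cv2.COLOR_RGB2HSV);print(V[141:164:3,174:202:3,2])
m=np.zeros((384,512),np.uint8);m[141:164,174:202]=((V[...,1]<85)&(V[...,2]>135))[141:164,174:202]
k=max(cv2.findContours(m,0,1)[0],key=cv2.contourArea);w=plane(c,k.reshape(-1,2),.03)*1e3
print(cv2.minAreaRect(w[:,:2].astype(np.float32)))
E
python3 plan.py 650,95,110,0 634,186,90,32
```

```text
[[121 121 120 121 123 121 122 122 121 121]
 [123 121 121 121 137 129 122 121 120 120]
 [121 121 126 154 160 161  89  89 122 122]
 [119 124 162 164 157 159 157  82  84  86]
 [108 108 151 159 160 160 159 109  76  75]
 [113 110 112 163 161 162  84  74  78  78]
 [118 118 118 142 127  73  83  82  80  82]
 [116 116 116 115 105  83  81  82  83  82]]
((639.5653076171875, 189.12149047851562), (36.88934326171875, 37.5247917175293), 32.5948371887207)
at [672.2   4.3  94.4] yaw 0.11 t 22.7 w 57.2 g 0.0
650,95,110,0 -> [-22.1 -90.8 -15.4] [-0.04  0.27  0.11] dist 95
634,186,90,32 -> [-16. -91.  20.] [  0.   0. -32.] dist 95
```

Scaled: -184 mm is -0.184, -140 mm is -0.14, -26 degrees is -0.2889.

Request:
apply_moves:
  commands:
    - [[-0.016,-0.092,-0.015],[0,0,0],-0.6]
    - [[-0.016,-0.092,-0.015],[0,0,0],-0.6]
    - [[-0.033,-0.14,-0.005],[0,0,-0.1111],-0.6]
    - [[-0.033,-0.184,0.005],[0,0,-0.2],-0.6]
    - [[-0.033,-0.184,0.005],[0,0,-0.2889],-0.6]

```text
clock: 23.2
eef_pos: [0.6386, 0.1931, 0.0894]
ee_rot: [[0.895, 0.446, -0.002], [0.446, -0.895, 0.001], [-0.001, -0.002, -1.0]]
contact_force: [0.1, -1.0, 0.2]
width: 0.799
grip_force: 0.0
```

Scaled: -6.5 degrees is -0.0722.

Request:
apply_moves:
  commands:
    - [[0,0,0],[0,0,-0.0722],-0.6]
    - [[0,0,0],[0,0,-0.0722],-0.6]
    - [[0,0,0],[0,0,-0.0722],-0.6]

```text
clock: 23.5
eef_pos: [0.6402, 0.1879, 0.0908]
ee_rot: [[0.846, 0.533, -0.0], [0.533, -0.846, 0.0], [-0.0, -0.0, -1.0]]
contact_force: [0.5, -0.7, 0.1]
width: 0.795
grip_force: 0.0
```

```bash
python3 - <<'E'
from h import *
c=calibration('wrist');p,d=grab_frame('wrist');save('w8',p)
h=cv2.cvtColor(p,cv2.COLOR_RGB2HSV)
yy,xx=np.mgrid[0:384,0:512];P=depthpts(c,d,np.c_[xx.ravel(),yy.ravel()]).reshape(384,512,3)*1e3
m=((abs(P[...,2]-30)<5)&(h[...,1]<70)).astype(np.uint8);m[235:]=0
for k in cv2.findContours(m,0,1)[0]:
    if cv2.contourArea(k)<300: continue
    w=plane(c,k.reshape(-1,2),.03)*1e3;print(k.reshape(-1,2).mean(0),cv2.minAreaRect(w[:,:2].astype(np.float32)))
grab_frame('top')
E
python3 plan.py 639,188.5,4,32.6
```

```text
[256.08762887 205.81443299] ((639.7667846679688, 190.22561645507812), (39.627174377441406, 39.450775146484375), 32.225555419921875)
at [640.3 187.8  90.9] yaw 32.2 t 23.6 w 68.1 g 0.0
639,188.5,4,32.6 -> [-0.7 -1.3 86.9] [-0.01 -0.01 -0.4 ] dist 87
```

View pics/w8.png

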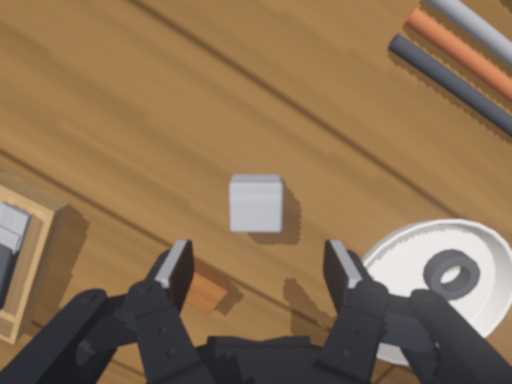

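The block is at (256,203), square between the fingers at (180,265) and (340,265). The big collar is lying in the dish at (452,273).

Scaled: 85 mm is 0.085, 75 mm is 0.075.

Request:
apply_moves:
  commands:
    - [[0.0005,-0.002,0.04],[0,0,0],-0.6]
    - [[0.0005,-0.002,0.075],[0,0,0],-0.6]
    - [[0.0005,-0.002,0.085],[0,0,0],-0.6]
    - [[0.0005,-0.002,0.085],[0,0,0],-0.6]
    - [[0.0005,-0.002,0.085],[0,0,0],1]
  squeeze: 80

```text
clock: 24.1
eef_pos: [0.6404, 0.1901, 0.0075]
ee_rot: [[0.845, 0.535, 0.002], [0.535, -0.845, 0.0], [0.002, 0.001, -1.0]]
contact_force: [0.6, 0.7, 0.1]
width: 0.648
grip_force: 0.0
```

Request:
apply_moves:
  commands:
    - [[0,0,0],[0,0,0],1]
    - [[0,0,0],[0,0,0],1]
    - [[0,0,0],[0,0,0],1]
    - [[0,0,0],[0,0,0],1]

```text
clock: 24.5
eef_pos: [0.6407, 0.1903, 0.0083]
ee_rot: [[0.845, 0.535, 0.003], [0.535, -0.845, 0.001], [0.003, 0.001, -1.0]]
contact_force: [-0.2, -0.1, 7.8]
width: 0.448
grip_force: 81.8
```

```bash
python3 plan.py 639,190,110,32.2 585,0,110,32.2 530,-190,110,20.8 478,-385.6,110,20.8
```

```text
at [640.7 190.3   8.3] yaw 32.38 t 24.5 w 38.1 g 81.8
639,190,110,32.2 -> [  -1.3   -0.6 -101.7] [ 0.07 -0.19  0.18] dist 102
585,0,110,32.2 -> [-146.9  132.     0. ] [0. 0. 0.] dist 198
530,-190,110,20.8 -> [-147.8  131.5    0. ] [ 0.   0.  11.4] dist 198
478,-385.6,110,20.8 -> [-118.1  164.4    0. ] [0. 0. 0.] dist 202
```

Request:
apply_moves:
  commands:
    - [[0,0,-0.05],[0,0,0],1]
    - [[0,0,-0.1],[0,0,0],1]
    - [[0,0,-0.102],[0,0,0],1]
    - [[-0.001,0,-0.102],[0,0,0],1]

```text
clock: 24.9
eef_pos: [0.6395, 0.1897, 0.1103]
ee_rot: [[0.844, 0.536, 0.004], [0.536, -0.844, 0.001], [0.004, 0.001, -1.0]]
contact_force: [-0.7, -0.0, -3.4]
width: 0.449
grip_force: 82.5
```

Scaled: -147 mm is -0.147, 132 mm is 0.132.

Request:
apply_moves:
  commands:
    - [[-0.147,0.132,0],[0,0,0],1]
    - [[-0.147,0.132,0],[0,0,0],1]
    - [[-0.147,0.132,0],[0,0,0],1]
    - [[-0.147,0.132,0],[0,0,0],1]
    - [[-0.147,0.132,0],[0,0,0],1]

```text
clock: 25.4
eef_pos: [0.5833, -0.0054, 0.1067]
ee_rot: [[0.847, 0.532, -0.002], [0.532, -0.847, -0.001], [-0.002, -0.0, -1.0]]
contact_force: [0.6, 1.4, -2.8]
width: 0.448
grip_force: 82.3
```

Scaled: -148 mm is -0.148, 131 mm is 0.131, 11.4 degrees is 0.1267.

Request:
apply_moves:
  commands:
    - [[-0.148,0.131,0],[0,0,0.1267],1]
    - [[-0.148,0.131,0],[0,0,0.1267],1]
    - [[-0.148,0.131,0],[0,0,0.1267],1]
    - [[-0.148,0.131,0],[0,0,0.1267],1]
    - [[-0.148,0.131,0],[0,0,0.1267],1]

```text
clock: 25.9
eef_pos: [0.5285, -0.195, 0.1067]
ee_rot: [[0.935, 0.354, -0.002], [0.354, -0.935, -0.0], [-0.002, -0.0, -1.0]]
contact_force: [0.4, 1.6, -2.6]
width: 0.448
grip_force: 82.4
```

```bash
python3 plan.py 478,-385.6,80,20.8
```

```text
at [ 528.5 -195.   106.7] yaw 20.73 t 25.9 w 38.0 g 82.4
478,-385.6,80,20.8 -> [-114.6  160.4   26.8] [-0.02  0.11 -0.07] dist 199
```

Scaled: 160 mm is 0.16, -115 mm is -0.115.

Request:
apply_moves:
  commands:
    - [[-0.115,0.16,0],[0,0,0],1]
    - [[-0.115,0.16,0],[0,0,0],1]
    - [[-0.115,0.16,0],[0,0,0],1]
    - [[-0.115,0.16,0],[0,0,0],1]
    - [[-0.115,0.16,0.04],[0,0,0],1]

```text
clock: 26.4
eef_pos: [0.4804, -0.3874, 0.0707]
ee_rot: [[0.935, 0.354, 0.004], [0.354, -0.935, -0.006], [0.002, 0.007, -1.0]]
contact_force: [0.4, 0.7, -3.8]
width: 0.45
grip_force: 82.5
```

Request:
apply_moves:
  commands:
    - [[0,0,0],[0,0,0],1]
    - [[0,0,0],[0,0,0],1]

```text
clock: 26.6
eef_pos: [0.4802, -0.3801, 0.0671]
ee_rot: [[0.934, 0.358, -0.002], [0.358, -0.934, 0.002], [-0.001, -0.003, -1.0]]
contact_force: [0.3, -1.2, -2.8]
width: 0.448
grip_force: 82.4
```

```bash
python3 plan.py 478,-385.6,11.5,20.8;python3 - <<'E'
from h import *
p,d=grab_frame('wrist');save('w9',p)
E
```

```text
at [ 480.2 -380.1   67.1] yaw 21.01 t 26.6 w 38.1 g 82.4
478,-385.6,11.5,20.8 -> [-4.   4.5 55.6] [-0.16  0.05  0.21] dist 56
```

View pics/w9.png

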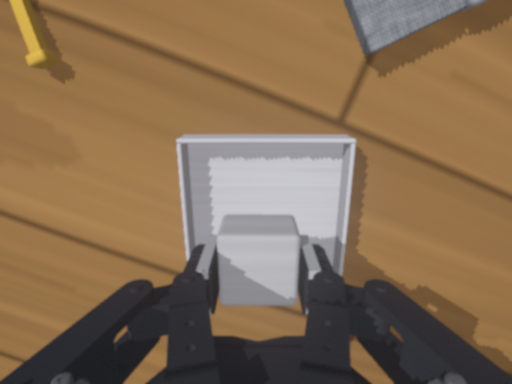

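The block is held square at (258,260), and the tin's centre is slightly right of it at about column 267. That matches the 4 mm shift that was computed.

Scaled: 48 mm is 0.048, 45 mm is 0.045.

Request:
apply_moves:
  commands:
    - [[-0.003,0.004,0.01],[0,0,0],1]
    - [[-0.003,0.004,0.03],[0,0,0],1]
    - [[-0.003,0.004,0.045],[0,0,0],1]
    - [[-0.003,0.004,0.048],[0,0,0],1]
    - [[-0.003,0.004,0.048],[0,0,0],1]

```text
clock: 27.15
eef_pos: [0.4791, -0.3857, 0.0196]
ee_rot: [[0.933, 0.359, -0.0], [0.359, -0.933, 0.001], [-0.0, -0.001, -1.0]]
contact_force: [0.2, -0.0, -2.5]
width: 0.453
grip_force: 82.5
```

Scaled: 8 mm is 0.008, 7 mm is 0.007.

Request:
apply_moves:
  commands:
    - [[-0.001,0,0.004],[0,0,0],1]
    - [[-0.001,0,0.007],[0,0,0],1]
    - [[-0.001,0,0.008],[0,0,0],1]
    - [[-0.001,0,0.008],[0,0,0],1]
    - [[-0.001,0,0.008],[0,0,0],1]

```text
clock: 27.65
eef_pos: [0.4782, -0.3864, 0.012]
ee_rot: [[0.934, 0.358, 0.0], [0.358, -0.934, -0.0], [0.0, 0.0, -1.0]]
contact_force: [-0.5, -0.2, -2.1]
width: 0.45
grip_force: 82.5
```

Down another 1 mm, then release to about 55 mm open and back off.

Scaled: 1.2 mm is 0.0012.

Request:
apply_moves:
  commands:
    - [[0,0,0.0012],[0,0,0],1]
    - [[0,0,0.0012],[0,0,0],1]
    - [[0,0,0.0012],[0,0,0],1]

```text
clock: 27.95
eef_pos: [0.4783, -0.3865, 0.0113]
ee_rot: [[0.934, 0.358, 0.0], [0.358, -0.934, -0.0], [0.0, 0.001, -1.0]]
contact_force: [-2.9, 1.7, 6.1]
width: 0.451
grip_force: 83.4
```

Scaled: -90 mm is -0.09, -40 mm is -0.04.

Request:
apply_moves:
  commands:
    - [[0,0,0],[0,0,0],-0.3]
    - [[0,0,0],[0,0,0],-0.3]
    - [[0,0,0],[0,0,0],-0.3]
    - [[0,0,-0.04],[0,0,0],-0.3]
    - [[0,0,-0.09],[0,0,0],-0.3]

```text
clock: 28.45
eef_pos: [0.4772, -0.3855, 0.0996]
ee_rot: [[0.934, 0.358, -0.003], [0.358, -0.934, 0.003], [-0.002, -0.004, -1.0]]
contact_force: [0.3, -1.1, 0.5]
width: 0.65
grip_force: 0.0
```

Scaled: -150 mm is -0.15, -130 mm is -0.13.

Request:
apply_moves:
  commands:
    - [[0,0,-0.05],[0,0,0],-0.3]
    - [[-0.05,0,-0.07],[0,0,0],-0.3]
    - [[-0.09,0.04,-0.08],[0,0,0],-0.3]
    - [[-0.13,0.07,-0.08],[0,0,0],-0.3]
    - [[-0.15,0.09,-0.08],[0,0,0],-0.3]

```text
clock: 28.95
eef_pos: [0.3686, -0.5262, 0.1814]
ee_rot: [[0.934, 0.358, 0.0], [0.358, -0.934, -0.001], [-0.0, 0.001, -1.0]]
contact_force: [0.4, -0.6, 0.5]
width: 0.651
grip_force: 0.0
```

```bash
python3 plan.py; python3 - <<'E'
from h import *
f,d=grab_frame('top');save('top3',cv2.resize(f[110:260,90:420],None,fx=2.4,fy=2.4,interpolation=cv2.INTER_CUBIC))
f,d=grab_frame('scene');save('sc3',cv2.resize(f[90:300,90:470],None,fx=2.1,fy=2.1,interpolation=cv2.INTER_CUBIC))
E
```

```text
at [ 368.6 -526.2  181.4] yaw 20.95 t 28.95 w 55.4 g 0.0
```

View pics/top3.png

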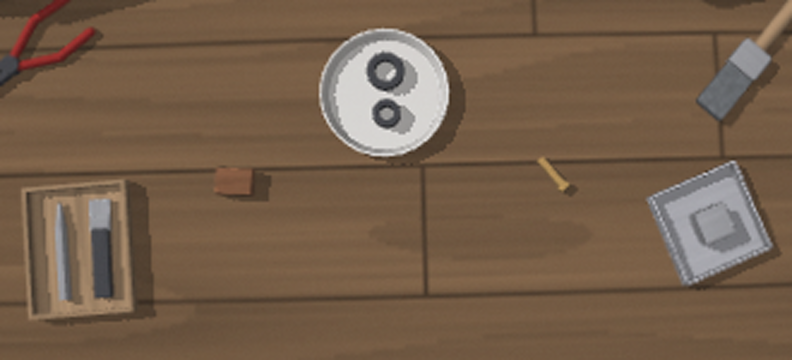

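View pics/sc3.png

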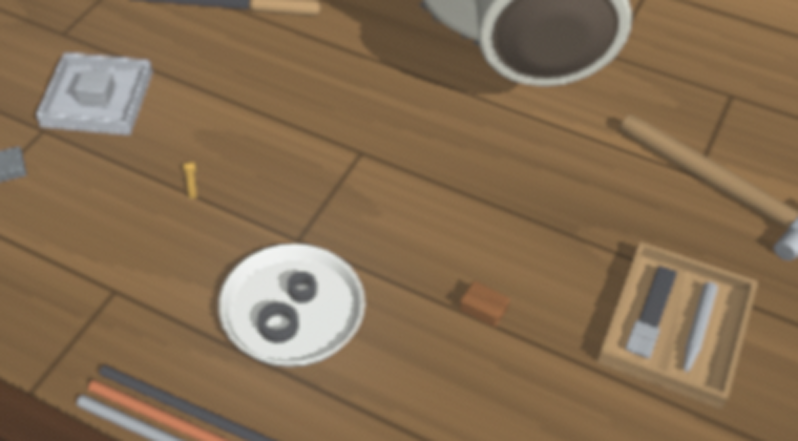

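Both views show everything in place: chisel and punch parallel in the tray (100,250 and 63,250), both collars flat in the dish (386,71 and 386,113), and the block centred in the tin (712,224). The arm is clear, so I'm handing in.

```bash
python3 -c "
from station import *
print(job_done())"
```

```text
the job is handed in; nothing more can be done
None
```

The job is handed in at about 29 s on the robot clock: chisel and punch lie side by side in the wooden tray, both collars lie flat in the dish, and the block stands flat in the tin. The last two camera views showed nothing stacked or touching a rim.

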